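Set out the sleeve-gluing place

ROBOT

A 6-joint arm with a two-finger parallel gripper is mounted at the origin on a cart in front of the work surface, level with it; the furniture and walls round the work are solid. World frame = base frame: x ahead of the robot, y to its left, z up, the work surface at z = 0. Lengths are in m, angles in rad, forces in N, time in s.
With the tool pointing down it reaches from about 0.325 to 0.775 m from the base axis. Payload 5.5 kg.
Tool frame: the origin (TCP) lies on the centre line of the jaws, within the pads' length; the fingertips stand 19 mm ahead of it and the grasp point (between the pads) is the TCP (env.tcp_to_tips is the distance from the TCP to the fingertips, in m); z points along the fingers, y is the line along which they close (so a half turn about z gives the same grasp; the last joint's range is limited). The gripper opens to 85 mm and grips with 20 to 120 N. Pads are 22 mm wide; open, the fingers measure 114 mm over their backs; the gripper's body (76 mm by 85 mm) begins 54 mm behind the grasp point. The pads swing forward as they close: fully open they stand 13 mm farther back than shut.
Start: joints at [-1.176, 0.091, 1.231, -0, 1.82, -0.057], TCP at [0.262, -0.54, 0.25] pointing down, gripper open.
Joint ranges: [-2.87, 2.87], [-0.86, 2.18], [0.17, 2.46], [-1.51, 4.65], [0.06, 2.69], [-2.65, 2.65]. Speed limits (rad/s): [2.57, 2.57, 3.01, 3.14, 3.14, 3.14].

INTERFACE

Orientations are given as a rotation vector (axis times angle).
In Python, from bench import env gives the robot as it stands.
- The arm moves only by the tool carry_out, never from a script. Its arguments are lists of equal length, an entry for each row: "offset": the shift along the tool's x, y, z in mm, a list of three; "turn": the turn, a rotation vector about the tool's x, y, z in degrees, a list of three. A call has exactly 8 rows; each row is the pose to reach, as a shift and turn from the pose commanded when the call began, along the tool's axes at that moment; what a row does not reach only later rows make up. A row lasts 1/10 s, in which the tool goes at most 50 mm and 8.59 degrees, less where a joint would pass 70% of its speed; a pose out of reach is approached as far as the arm can. A call with a gripper value outside its range is refused whole. "jaw" is the finger opening in mm, from 0 to 85.4, set as the call begins (left out, the last holds). The fingers move at their own pace and stop on an object; "grip_force" is the grip in N (left out, the last holds). Time passes only in rows, so rows that repeat a pose let the fingers close, or fill a call up. It gives the time, the measured TCP pose, the force, the opening and the grip force at its end, in the units of the state.
- env.sense(): the state, without advancing time (a new reading comes with each control period).
- env.camera(name): name is "side" or "top" or "wrist"; returns a dict with "frame" (400x640x3 uint8, red, green, blue), "camera_matrix" (3x3 intrinsics, pixels), "k1" (the pictures are not rectified: a ray, as slopes to the right and down, at radius r is drawn at 1 + k1 r^2 times it, then the intrinsics apply), "xyz" and "orientation" of the camera in the world; the wrist camera has in their place "mount" (4x4, takes a point from camera to tool coordinates, whose origin is the TCP and whose axes are the flange's). Camera axes: x right, y up, looking along -z (the intrinsics and any distortion apply to the point x, -y, -z); pixel columns grow to the right and rows downward; lengths in m; the calibration is good to about 2 mm. A picture is of the moment at which its call begins: read the wrist's pose just before it. There is no depth.
- env.job_done(): hands the job in; it is judged then, once.
The state is a dict: "time": time; "joints": joint angles; "joint_vel": joint speeds; "joint_torque": joint torques, N m; "eef_pos": TCP position; "tool_rot": TCP orientation; "wrist_force": force on the tool from outside, world axes, zero at the start; "torque": the same for the moment, N m; "opening": finger opening in m; "grip_force": force on a finger pad.
Only numpy, scipy, OpenCV 4.12 (cv2) and the standard library are available. Lean on these libraries where they do the work, as an engineer would, in place of code of your own. Each camera call takes 0.05 s, during which the arm holds its last target. There are 200 camera calls.

TASK

Set out the place for gluing paper sleeves on soap: first push the red spacer all the way down into the gap of the wooden stand, centred, so that it is level with the cheeks, then stand the wrapped soap bar upright on its long edge on top of spacer and cheeks, crosswise to the gap and centred. Stand the brass weight on the middle of the bundle of sleeve blanks, and stand the glue stick upright on the table between the blanks and the stand: opposite the middle of the blanks' long side that faces the stand, with about 40 mm of clear space between it and the blanks. Let go of everything, and leave the blue tally pad, the banded soaps and the bowl where they are.

Things in the scene. Friction and masses are not known exactly. Their poses are not given: they have to be found in the camera images.
- stand: Gluing stand, fixed to the table: pale plywood base 84 x 84 x 8 mm, on it two dark wooden cheeks, each 36 mm along x, 24 mm along y and 40 mm high, with a gap of 25 mm between them (from y = -12.5 to +12.5 mm; it runs along the stand's x axis and is open at both ends and above; its floor is the base, 8 mm above the table). The cheeks' tops are 48 mm above the table. Origin: centre of the underside. Symmetrical under a half turn.
- cards: Bundle of white paper sleeve blanks with a red rubber band, fixed to the table on a thin blue mat (150 x 88 x 2 mm, part of it): 134 mm along its x axis, 66 to 73 mm along y, 21 mm high, flat top. Origin: middle of the underside (the solid part spans x = -67 to +63, y = -32 to +34 mm). Its long sides look along its +y and -y axis; the stand is on one or the other side.
- spacer: Red painted spacer block, loose, about 0.09 kg: 60 mm along x, 20 mm along y, 40 mm high. Origin: centre of the underside. It goes upright into the stand's gap with its x axis along the stand's; its ends then stand out 12 mm from the cheeks on both sides, so it can be held by its two ends.
- bar: Plain cream-coloured wrapped soap bar, without sleeve, loose, 0.13 kg, standing on its long edge: 81 mm along x, 27 mm along y, 68 mm high. Origin: centre of the underside.
- weight: Turned brass paperweight, loose, about 0.3 kg: round base of 52 mm diameter and 20 mm height, a neck, and on top a round knob of 26 mm diameter from 38 to 56 mm height; 59 mm high in all. Origin: centre of the underside, z up along its axis.
- glue: Glue stick standing upright, loose, 0.035 kg: orange and white round body of 27 mm diameter, 97 mm high. Origin: centre of the underside, z up along its axis.
- pad: Bystander: large dark blue tally pad lying flat, 148 x 109 x 14 mm, loose. Origin: about the middle of the underside.
- triple: Bystander: stack of three white sleeved soaps in a clear band, 84 x 72 x 80 mm, loose. Origin: about the middle of the underside.
- bowl: Bystander: grey steel bowl of soap trimmings, 121 mm diameter, 37 mm high, loose. Origin: centre of the underside.
There are look-alikes about, which are no part of the job. There is more than one size of the glue; the one meant has the size given above.

How it is judged:
On the way, in this order (a step that is already met when the one before it is completed fails the run):
1. the spacer is fully down in the gap of the stand (z of spacer in the frame of stand between 0.004 and 0.0115 m and x of spacer in the frame of stand between -0.01 and 0.01 m and y of spacer in the frame of stand between -0.005 and 0.005 m and angle between the x axis of spacer and the x axis of stand, either way round below 0.2 rad and angle between spacer's own z axis and vertical below 0.1 rad), for 0.2 s.
2. the soap bar stands crosswise on top of the spacer and cheeks (all of step 1 and z of bar in the frame of stand between 0.044 and 0.053 m and x of bar in the frame of stand between -0.012 and 0.012 m and y of bar in the frame of stand between -0.012 and 0.012 m and angle between the x axis of bar and the y axis of stand, either way round below 0.25 rad and angle between bar's own z axis and vertical below 0.1 rad), for 0.2 s.
At the end, for the whole second after the job is handed in: Spacer down in gap to 3.5 mm, centred to 10; bar upright on it, crosswise to 0.25 rad, centred to 12 mm; weight upright within 15 mm of the blanks' middle; glue stick upright on the stand's side, 40 +- 15 mm clear of the blanks, 20 of mid-side; all still (all of step 2 and z of weight in the frame of cards between 0.016 and 0.027 m and x of weight in the frame of cards between -0.015 and 0.015 m and y of weight in the frame of cards between -0.015 and 0.015 m and angle between each of weight, glue's own z axis and vertical below 0.1 rad and x of glue in the frame of cards between -0.02 and 0.02 m and ((y of stand in the frame of cards above 0 m and y of glue in the frame of cards between 0.071 and 0.103 m) or (y of stand in the frame of cards below 0 m and y of glue in the frame of cards between -0.103 and -0.071 m)) and height (world z) of glue below 0.005 m and linear speed of each of spacer, bar, weight, glue below 0.02 m/s and angular speed of each of spacer, bar, weight, glue below 0.2 rad/s); the robot touches nothing.
It fails at once if the blue tally pad was moved by more than 20 mm (distance of pad from where it was at the start of the episode above 0.02 m).
It fails at once if the banded stack of three soaps was moved by more than 20 mm (distance of triple from where it was at the start of the episode above 0.02 m).
It fails at once if the bowl of trimmings was moved by more than 20 mm (distance of bowl from where it was at the start of the episode above 0.02 m).
It also fails if it takes over 138 s, if anything falls off the work surface, if the arm or the gripper's body presses on something with over 40 N, if the wrist force passes 120 N, or if a joint passes its speed limit or range.

## Working session

There is one attempt and no reset: what is moved stays moved. The work goes in short steps, Python scripts to look and compute and a tool call to move; the robot and the scene stay as the last step left them, time stands still between calls to the robot, and variables do not carry over. Pictures are saved under pics/ and viewed, at most 14 in all, crops included, and the job is handed in when it is done.

Besides the shell and the picture viewer there is one more tool, called after "Emit:" by a JSON object that holds its "fn" and its "kwargs". carry_out: Moves the arm, as the interface text tells. Its arguments: {"type":"object","properties":{"offset":{"type":"array"},"turn":{"type":"array"},"jaw":{"type":"number"},"grip_force":{"type":"number"}},"required":["offset","turn"]}

```bash
mkdir -p pics; ls; python3 - <<'E'
from bench import env
import cv2,pickle
d={}
for n in("side","top"):
    c=env.camera(n); d[n]=c; cv2.imwrite(f"pics/{n}0.png",c["frame"][:,:,::-1]); print(n,c["camera_matrix"],c["k1"],c["xyz"],c["orientation"])
pickle.dump(d,open("cams0.pkl","wb"))
print(env.sense())
E
```

```text
pics
side [[362.21953053   0.         316.31876177]
 [  0.         362.21953053 203.65646802]
 [  0.           0.           1.        ]] -0.06796755647277855 [ 0.46541334 -0.93945934  0.6137526 ] [ 0.83611829 -0.016509   -0.04423692]
top [[398.54379252   0.         315.87932004]
 [  0.         398.54379252 201.60546456]
 [  0.           0.           1.        ]] 0.002549237123953475 [ 0.36544922 -0.29993638  0.92699144] [ 0.11252998 -0.11671418 -1.54593089]
{'time': 0.1, 'joints': array([-1.17572650e+00,  9.18099912e-02,  1.23181000e+00,  5.30497815e-06,
        1.81983412e+00, -5.66872395e-02]), 'joint_vel': array([ 0.00018677, -0.00129418, -0.00283506,  0.00087732,  0.00110532,
        0.00041519]), 'joint_torque': array([ 3.28185626e-03, -4.60219288e+01, -4.19216573e+01, -7.86705050e-05,
        1.06656793e-02, -2.70707011e-05]), 'eef_pos': array([ 0.26184245, -0.53958367,  0.24922296]), 'tool_rot': array([-3.05999945e+00, -7.03190305e-01,  4.84108294e-04]), 'wrist_force': array([ 0.00171527, -0.28318899,  0.55224843]), 'torque': array([ 0.00823276, -0.00901417,  0.03135265]), 'grip_force': 0.0, 'opening': 0.08555251996503746}
```

View pics/side0.png

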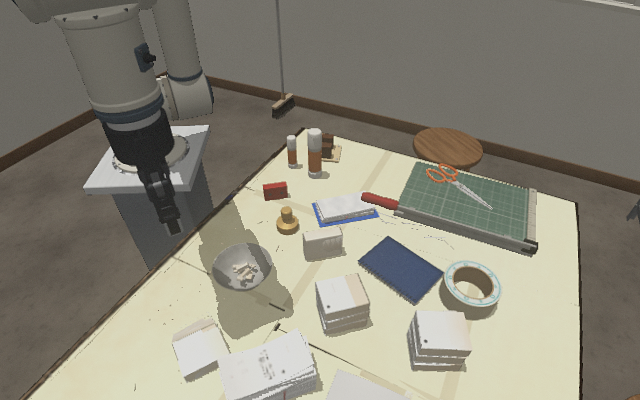

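View pics/top0.png

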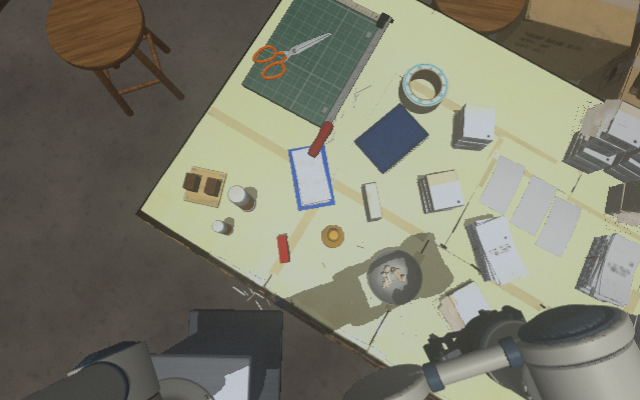

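The side view shows two glue sticks (292,150) and (315,152), the stand at (330,148), spacer (275,190), weight (288,220), bar (322,240) and cards (345,208). In the top view the sticks are at (241,197) and (221,228), the stand at (205,186), spacer (284,249), weight (333,236), bar (372,201) and cards (311,178). Next I'll enlarge and measure.

```bash
cat > h.py <<'E'
import numpy as np, cv2, pickle
from scipy.spatial.transform import Rotation as R
def campose(c,eef=None,rot=None):
    if "mount" in c:
        T=np.eye(4);T[:3,:3]=R.from_rotvec(rot).as_matrix();T[:3,3]=eef
        T=T@np.array(c["mount"]);return T[:3,3],T[:3,:3]
    return np.array(c["xyz"]),R.from_rotvec(c["orientation"]).as_matrix()
def px(c,uv,z,pose=None):
    p,Rm=pose or campose(c)
    q=cv2.undistortPoints(np.array(uv,float).reshape(-1,1,2),np.array(c["camera_matrix"]),np.array([c["k1"],0,0,0.]))[:,0]
    d=np.c_[q[:,0],-q[:,1],-np.ones(len(q))]@Rm.T
    s=(np.asarray(z)-p[2])/d[:,2]
    return p+d*np.reshape(s,(-1,1))
def proj(c,P,pose=None):
    p,Rm=pose or campose(c)
    q=(np.atleast_2d(P)-p)@Rm
    a=q[:,:2]/-q[:,2:]; a[:,1]*=-1
    r2=(a**2).sum(1,keepdims=True); a=a*(1+c["k1"]*r2)
    K=np.array(c["camera_matrix"]); return a@np.diag([K[0,0],K[1,1]])+K[:2,2]
def box(c,P,yaw,s,pose=None,o=(0,0)):
    "projected corners of box s at P (underside centre)"
    g=np.array([[i,j,k] for k in(0,1) for i,j in((-.5,-.5),(.5,-.5),(.5,.5),(-.5,.5))])*s
    return proj(c,g@R.from_euler("z",yaw).as_matrix().T+P,pose)
E
python3 - <<'E'
import pickle,cv2
d=pickle.load(open("cams0.pkl","rb"))
f=d["top"]["frame"][140:280,175:385,::-1]
cv2.imwrite("pics/topc.png",cv2.resize(f,None,fx=3.8,fy=3.8,interpolation=cv2.INTER_CUBIC))
f=d["side"]["frame"][120:270,250:390,::-1]
cv2.imwrite("pics/sidec.png",cv2.resize(f,None,fx=4,fy=4,interpolation=cv2.INTER_CUBIC))
E
```

```text
(no output)
```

View pics/topc.png

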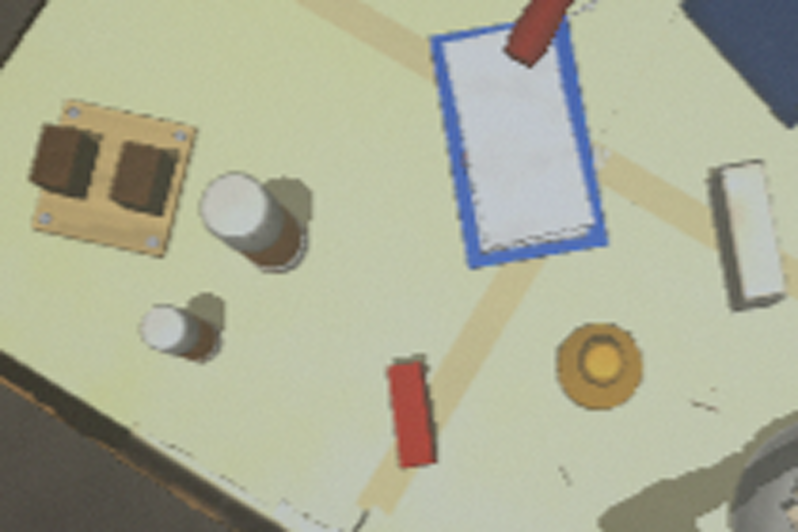

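View pics/sidec.png

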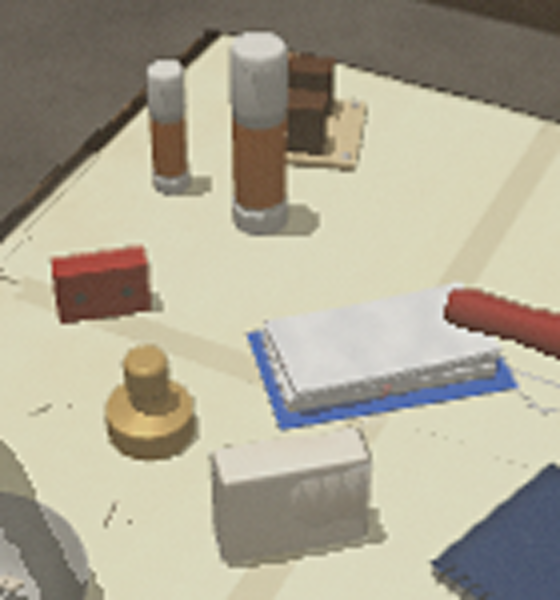

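Top crop: stand at (115,178), large stick with its top at (235,205), small stick at (170,330), spacer (412,413), weight (600,365), bar (750,235), cards (520,145). Now the sizes, to tell the two sticks apart.

```bash
python3 - <<'E'
from h import *
np.set_printoptions(precision=4,suppress=True)
d=pickle.load(open("cams0.pkl","rb")); T,S=d["top"],d["side"]
t=lambda *a:(np.array(a)+.5)/3.8-.5+[175,140]
s=lambda *a:(np.array(a)+.5)/4-.5+[250,120]
# sticks: top bases
for n,ell,bs in(("large",[(202,208),(270,208)],(260,215)),("small",[(140,331),(185,331)],(172,180))):
    b=px(S,s(bs),0)[0]
    for H in(.07,.097): 
        e=px(T,t(*ell),H); print(n,"base(side)",b,"H",H,"topc",e.mean(0),"dia",np.linalg.norm(e[0]-e[1]))
base=px(T,t((66,99),(198,127),(165,257),(33,229)),.008);print("stand base",base,base.mean(0))
ch=[px(T,t(*q),.048) for q in([(40,124),(98,137),(84,198),(30,183)],[(121,141),(180,150),(165,216),(110,206)])]
print("cheeks",[np.linalg.norm(np.diff(c[:,:2],axis=0),axis=1) for c in ch],ch[0].mean(0),ch[1].mean(0))
def rect(n,q,z):
    P=px(T,t(*q),z);r=cv2.minAreaRect((P[:,:2]*1000).astype(np.float32));v=P[1]-P[0]
    print(n,P.mean(0),"yaw01",np.degrees(np.arctan2(v[1],v[0])),r)
rect("mat",[(431,37),(565,13),(608,243),(472,269)],.002)
rect("spacer",[(389,364),(422,361),(436,464),(401,468)],.04)
rect("bar",[(722,165),(762,160),(786,295),(742,307)],.068)
print("weight knob",px(T,t((602,360)),.055),"base",px(T,t((600,366)),.015))
print("spacer side top",px(S,s((52,262),(143,247),(151,263),(60,283)),.04))
print("bar side top",px(S,s((211,455),(352,429),(369,459),(220,488)),.068), "knob", px(S,s((150,360)),.055))
print("stand side", px(S,s((348,168),(368,104)),.008))
E
```

```text
large base(side) [ 0.4958 -0.1346  0.    ] H 0.07 topc [ 0.5039 -0.1282  0.07  ] dia 0.038921558659419514
large base(side) [ 0.4958 -0.1346  0.    ] H 0.097 topc [ 0.4996 -0.1337  0.097 ] dia 0.03769531293504834
small base(side) [ 0.4344 -0.09    0.    ] H 0.07 topc [ 0.4325 -0.0903  0.07  ] dia 0.025437085783249783
small base(side) [ 0.4344 -0.09    0.    ] H 0.097 topc [ 0.4304 -0.0969  0.097 ] dia 0.024635676005313682
stand base [[ 0.5801 -0.007   0.008 ]
 [ 0.5642 -0.0898  0.008 ]
 [ 0.4827 -0.074   0.008 ]
 [ 0.4982  0.0077  0.008 ]] [ 0.5313 -0.0408  0.008 ]
cheeks [array([0.0355, 0.0372, 0.0333]), array([0.0354, 0.0402, 0.033 ])] [ 0.5337 -0.0205  0.048 ] [ 0.5241 -0.0688  0.048 ]
mat [ 0.5623 -0.2885  0.002 ] yaw01 -78.21694053693398 ((562.1504516601562, -288.6337585449219), (149.87391662597656, 85.8276138305664), 11.527634620666504)
spacer [ 0.3897 -0.2306  0.04  ] yaw01 -83.55826858736877 ((389.86444091796875, -230.83544921875), (60.913333892822266, 20.35051727294922), 8.630906105041504)
bar [ 0.4973 -0.4249  0.068 ] yaw01 -81.48973026315213 ((496.47857666015625, -425.3301696777344), (82.9180679321289, 25.913530349731445), 8.510315895080566)
weight knob [[ 0.4225 -0.34    0.055 ]] base [[ 0.4215 -0.3406  0.015 ]]
spacer side top [[ 0.3614 -0.2289  0.04  ]
 [ 0.4183 -0.2167  0.04  ]
 [ 0.4236 -0.233   0.04  ]
 [ 0.3677 -0.2497  0.04  ]]
bar side top [[ 0.4586 -0.4257  0.068 ]
 [ 0.5329 -0.4106  0.068 ]
 [ 0.5397 -0.4325  0.068 ]
 [ 0.4628 -0.4487  0.068 ]] knob [[ 0.4253 -0.3383  0.055 ]]
stand side [[ 0.5608 -0.0928  0.008 ]
 [ 0.5833 -0.0103  0.008 ]]
```

Large stick is about 38 mm across, the small one about 25–27 mm. So the glue meant (27 mm) is the small stick at top (221,228), crop (170,330). The enlarged crop confirms it. Now move over the spacer for a close look.

```bash
cat >> h.py <<'E'
from bench import env
np.set_printoptions(precision=4,suppress=True)
def plan(P,ydeg,st=None):
    "tool-frame offset (mm) and turn (deg) to TCP P, pointing down, tool y along world angle ydeg (mod 180)"
    s=st or env.sense(); R0=R.from_rotvec(s["tool_rot"])
    best=None
    for k in(0,180):
        a=np.radians(ydeg+k); y=np.array([np.cos(a),np.sin(a),0]); z=np.array([0,0,-1.])
        Rt=R.from_matrix(np.c_[np.cross(y,z),y,z]); tv=(R0.inv()*Rt).as_rotvec(degrees=True)
        j6=s["joints"][5]+np.radians(tv[2])+np.arctan2(P[1],P[0])-s["joints"][0]
        if abs(j6)<2.5 and (best is None or np.linalg.norm(tv)<np.linalg.norm(best[0])): best=tv,j6
    print("offset",(R0.inv().apply(np.array(P)-s["eef_pos"])*1000).round(1),"turn",best[0].round(2),"j6",round(best[1],2),"| at",s["eef_pos"],"t",s["time"])
def wrist(name=None):
    s=env.sense(); c=env.camera("wrist"); c["pose"]=campose(c,s["eef_pos"],s["tool_rot"])
    if name: cv2.imwrite(f"pics/{name}.png",c["frame"][:,:,::-1]); pickle.dump(c,open(f"{name}.pkl","wb"))
    return c
E
python3 - <<'E'
from h import *
d=pickle.load(open("cams0.pkl","rb")); S=d["side"]
for H in(.07,.085,.097,.11): print(H,(proj(S,[[.4325,-.092,H],[.4325,-.092,0]])-[250,120])*4, (proj(S,[[.497,-.1346,H*1.4],[.497,-.1346,0]])-[250,120])*4)
print(env.tcp_to_tips, env.camera("wrist")["mount"])
plan([.391,-.231,.2],9)
E
```

```text
0.07 [[163.0347  97.3464]
 [167.8191 180.204 ]] [[259.4032  93.7617]
 [260.1703 213.4897]]
0.085 [[161.9579  78.602 ]
 [167.8191 180.204 ]] [[259.2259  65.9884]
 [260.1703 213.4897]]
0.097 [[161.0828  63.341 ]
 [167.8191 180.204 ]] [[259.0804  43.1871]
 [260.1703 213.4897]]
0.11 [[160.1207  46.5359]
 [167.8191 180.204 ]] [[258.9192  17.8812]
 [260.1703 213.4897]]
0.019 [[ 0.0002  0.9559  0.2937  0.0759]
 [ 1.     -0.0004  0.0009 -0.0001]
 [ 0.001   0.2937 -0.9559 -0.1228]
 [ 0.      0.      0.      1.    ]]
offset [ 250.9 -221.2   49.8] turn [ -0.07  -0.06 -73.11] j6 -0.69 | at [ 0.2619 -0.5396  0.2494] t 0.15
```

The side projection confirms it: the small stick is 97 mm tall.

Emit:
{"fn": "carry_out", "kwargs": {"offset": [[31, -28, 6], [63, -55, 12], [94, -83, 18], [125, -111, 25], [157, -138, 31], [188, -166, 38], [220, -194, 44], [251, -221, 50]], "turn": [[0, 0, -8.5], [0, 0, -17], [0, 0, -25.5], [0, 0, -34], [0, 0, -42.5], [0, 0, -51], [0, 0, -59.5], [0, 0, -68]]}}

```text
time: 0.95
eef_pos: [0.3915, -0.2297, 0.1998]
tool_rot: [-2.138, -2.302, -0.0]
wrist_force: [0.8, -1.3, -0.4]
opening: 0.0856
grip_force: 0.0
```

```bash
python3 - <<'E'
from h import *
wrist("w1"); plan([.391,-.231,.2],9)
E
```

```text
offset [-6.  -2.8 -1.1] turn [ 0.07 -0.27 -4.08] j6 -0.69 | at [ 0.3933 -0.2247  0.1989] t 1.0
```

View pics/w1.png

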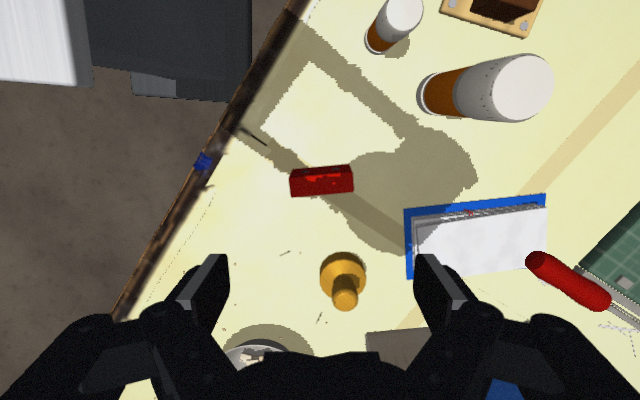

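The spacer is at (320,180), the weight at (343,280), cards at (475,235), small glue at (393,25) and the stand at the top (490,10). I'll fit the spacer by its silhouette.

```bash
cat >> h.py <<'E'
from scipy.optimize import minimize
def redmask(f,roi):
    m=np.zeros(f.shape[:2],np.uint8); u0,v0,u1,v1=roi; g=f[v0:v1,u0:u1].astype(int)
    m[v0:v1,u0:u1]=((g[...,0]>1.8*g[...,1])&(g[...,0]>60)); return m
def fitbox(views,x0,s):
    "views: (cam,mask,pose); x0=(x,y,yaw); underside z fixed x0[3]"
    K=4
    ms=[cv2.resize(m*255,None,fx=K,fy=K,interpolation=cv2.INTER_LINEAR)>127 for _,m,_ in views]
    def cost(v):
        t=0
        for (c,m,p),M in zip(views,ms):
            h=cv2.convexHull(((box(c,[v[0]/1e3,v[1]/1e3,x0[3]],np.radians(v[2]),s,p)+.5)*K).astype(np.float32)).round().astype(np.int32)
            A=np.zeros(M.shape,np.uint8); cv2.fillConvexPoly(A,h,1)
            t+=1-(A.astype(bool)&M).sum()/max(1,(A.astype(bool)|M).sum())
        return t/len(views)
    v=np.array([x0[0]*1e3,x0[1]*1e3,x0[2]])
    r=minimize(cost,v,method="Nelder-Mead",options=dict(initial_simplex=np.array([v,v+[6,0,0],v+[0,6,0],v+[0,0,8]]),xatol=.1,fatol=1e-4,maxiter=150))
    return r.x,r.fun
E
python3 - <<'E'
from h import *
d=pickle.load(open("cams0.pkl","rb")); w=pickle.load(open("w1.pkl","rb"))
V=[(w,redmask(w["frame"],(270,150,370,210)),w["pose"]),(d["top"],redmask(d["top"]["frame"],(270,225,300,270)),campose(d["top"])),(d["side"],redmask(d["side"]["frame"],(255,175,295,205)),campose(d["side"]))]
for vs in(V[:1],V[1:2],V[2:],V): print(fitbox(vs,(.391,-.231,9,0),[.06,.02,.04]))
plan([.391,-.231,.2],9)
E
```

```text
(array([ 392.0538, -227.7218,    8.8929]), np.float64(0.13466878222927414))
(array([ 390.3232, -229.0644,   11.497 ]), np.float64(0.2851476421330983))
(array([ 388.755 , -222.0871,    4.9292]), np.float64(0.7472913169540669))
(array([ 391.2733, -228.0834,    9.5696]), np.float64(0.39498577434013943))
offset [-6.  -2.8 -1.1] turn [ 0.07 -0.27 -4.08] j6 -0.69 | at [ 0.3933 -0.2247  0.1989] t 1.0
```

```bash
python3 - <<'E'
from h import *
plan([.3915,-.2285,.024],9)
E
```

```text
offset [ -4.4  -2.3 174.9] turn [ 0.07 -0.27 -4.08] j6 -0.68 | at [ 0.3933 -0.2247  0.1989] t 1.0
```

Emit:
{"fn": "carry_out", "kwargs": {"offset": [[1, 0, 20], [2, 1, 50], [2, 1, 80], [2, 1, 105], [2, 1, 120], [2, 1, 128], [2, 1, 130], [2, 1, 130]], "turn": [[0, 0, -2], [0, 0, -5], [0, 0, -5], [0, 0, -5], [0, 0, -5], [0, 0, -5], [0, 0, -5], [0, 0, -5]]}}

```text
time: 1.8
eef_pos: [0.3925, -0.2297, 0.0711]
tool_rot: [2.042, 2.386, 0.0]
wrist_force: [0.4, 0.2, 0.0]
opening: 0.0853
grip_force: 0.0
```

```bash
python3 - <<'E'
from h import *
plan([.3915,-.2285,.024],9)
w=wrist("w2")
for r in ((200,0,440,300),): 
    m=redmask(w["frame"],r); n,l,st,_=cv2.connectedComponentsWithStats(m); k=1+st[1:,4].argmax(); print(st[k]); m=(l==k).astype(np.uint8)
    print(fitbox([(w,m,w["pose"])],(.391,-.229,9,0),[.06,.02,.04]))
E
```

```text
offset [ 1.4 -0.8 47.1] turn [ 0.05  0.05 -0.13] j6 -0.69 | at [ 0.3925 -0.2297  0.0711] t 1.8
[ 264  205  111   56 5471]
(array([ 392.2307, -227.7379,   11.0774]), np.float64(0.1292339089170902))
```

Emit:
{"fn": "carry_out", "kwargs": {"offset": [[2, 0, 12], [2, 0, 24], [2, 0, 34], [2, 0, 42], [2, 0, 46], [2, 0, 47], [2, 0, 47], [2, 0, 47]], "turn": [[0, 0, -1], [0, 0, -1], [0, 0, -1], [0, 0, -1], [0, 0, -1], [0, 0, -1], [0, 0, -1], [0, 0, -1]]}}

```text
time: 2.65
eef_pos: [0.3921, -0.2276, 0.0238]
tool_rot: [2.021, 2.404, 0.0]
wrist_force: [-0.4, -0.7, -0.2]
opening: 0.0854
grip_force: 0.0
```

Emit:
{"fn": "carry_out", "kwargs": {"offset": [[0, 0, 0], [0, 0, 0], [0, 0, 0], [0, 0, 0], [0, 0, 0], [0, 0, 0], [0, 0, 0], [0, 0, 0]], "turn": [[0, 0, 0], [0, 0, 0], [0, 0, 0], [0, 0, 0], [0, 0, 0], [0, 0, 0], [0, 0, 0], [0, 0, 0]], "jaw": 50, "grip_force": 40}}

```text
time: 3.45
eef_pos: [0.3922, -0.2276, 0.0239]
tool_rot: [2.021, 2.404, 0.0]
wrist_force: [-0.7, 0.1, 6.3]
opening: 0.0596
grip_force: 44.5
```

Emit:
{"fn": "carry_out", "kwargs": {"offset": [[0, 0, -20], [0, 0, -60], [0, 0, -100], [0, 0, -140], [0, 0, -165], [0, 0, -176], [0, 0, -176], [0, 0, -176]], "turn": [[0, 0, 0], [0, 0, 0], [0, 0, 0], [0, 0, 0], [0, 0, 0], [0, 0, 0], [0, 0, 0], [0, 0, 0]]}}

```text
time: 4.25
eef_pos: [0.3914, -0.227, 0.1972]
tool_rot: [-2.02, -2.402, 0.0]
wrist_force: [-0.5, 0.4, -1.2]
opening: 0.0595
grip_force: 43.9
```

```bash
python3 - <<'E'
from h import *
plan([.530,-.043,.2],-11)
E
```

```text
offset [157.5 168.2  -2.9] turn [-0.15 -0.1  20.89] j6 0.11 | at [ 0.3914 -0.227   0.1972] t 4.25
```

Emit:
{"fn": "carry_out", "kwargs": {"offset": [[25, 27, 0], [55, 58, 0], [85, 90, 0], [115, 122, 0], [140, 149, 0], [152, 163, 0], [157, 168, -1], [157, 168, -1]], "turn": [[0, 0, 3], [0, 0, 6], [0, 0, 10], [0, 0, 14], [0, 0, 18], [0, 0, 20], [0, 0, 21], [0, 0, 21]]}}

```text
time: 5.05
eef_pos: [0.5299, -0.0434, 0.1983]
tool_rot: [-2.423, -1.996, 0.004]
wrist_force: [-0.0, 0.3, -0.5]
opening: 0.0595
grip_force: 43.9
```

```bash
python3 - <<'E'
from h import *
wrist("w3"); plan([.530,-.043,.2],-11)
E
```

```text
offset [ 1.2  0.1 -1.2] turn [-0.15  0.03 -0.06] j6 0.11 | at [ 0.5297 -0.0441  0.1988] t 5.1
```

View pics/w3.png

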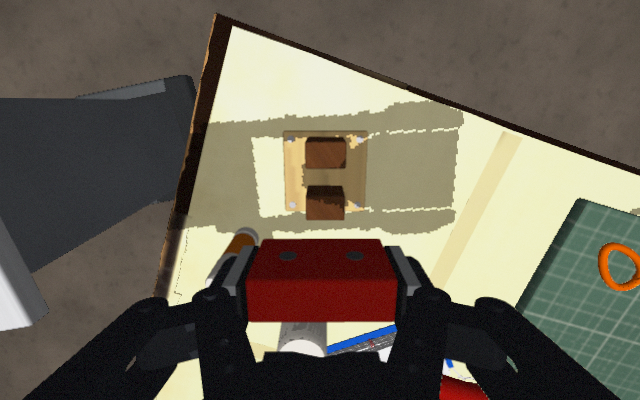

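The stand is at (325,175), its cheeks at (325,153) and (325,203). The held spacer is at (322,280). Enlarging the stand.

```bash
python3 - <<'E'
import cv2
f=cv2.imread("pics/w3.png")[120:225,270:380]
cv2.imwrite("pics/w3c.png",cv2.resize(cv2.convertScaleAbs(f,alpha=1.5,beta=20),None,fx=5.5,fy=5.5,interpolation=cv2.INTER_CUBIC))
E
```

```text
(no output)
```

View pics/w3c.png

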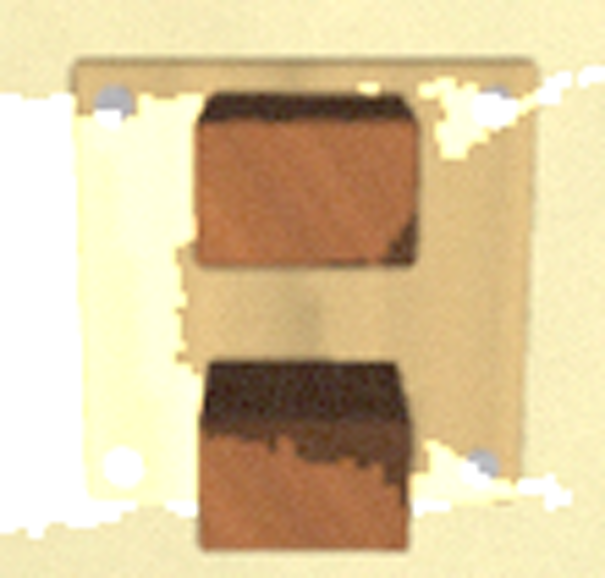

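```bash
python3 - <<'E'
from h import *
from scipy.optimize import least_squares
w=pickle.load(open("w3.pkl","rb"))
t=lambda a:(np.array(a)+.5)/5.5-.5+[270,120]
q=t([(198,122),(416,122),(416,266),(198,266),(202,425),(409,428),(408,550),(200,550)])
P=px(w,q,.048,w["pose"]); print(P)
m=np.array([[-18,36.5],[18,36.5],[18,12.5],[-18,12.5],[-18,-12.5],[18,-12.5],[18,-36.5],[-18,-36.5]])/1e3
def res(v): 
    X=m@R.from_euler("z",v[2]).as_matrix()[:2,:2].T+v[:2]
    return (proj(w,np.c_[X,np.full(8,.048)],w["pose"])-q).ravel()
r=least_squares(res,[.53,-.043,-.19]); print("stand",r.x[:2],np.degrees(r.x[2]),r.fun.reshape(-1,2))
# base corners check
b=px(w,t([(75,58),(537,60),(520,500),(88,500)]),.008,w["pose"]); print("base",b.mean(0))
# spacer in the hand, tool frame
msk=redmask(w["frame"],(235,230,410,330)); M=np.array(w["mount"]); tp=(M[:3,3],M[:3,:3])
q2=np.array([(258,239.5),(385,239.5),(396,281),(247,281),(250,321.5),(393,321.5)])
g=np.array([[30,10,-1],[-30,10,-1],[-30,10,0],[30,10,0],[30,-10,0],[-30,-10,0]],float)
print("cols",np.where(msk.any(0))[0][[0,-1]],"rows",np.where(msk.any(1))[0][[0,-1]])
def res2(v): # v: x,y(mm),yaw,ztop ; image left = ? tool y sign s
    best=None
    Y=-g[:,0]; X=g[:,1]; c,s=np.cos(v[2]),np.sin(v[2])
    T=np.c_[v[0]+c*X-s*Y, v[1]+s*X+c*Y, v[3]-g[:,2]*40]/1e3
    return (proj(w,T,tp)-q2).ravel()
r2=least_squares(res2,[0,0,0,-16]); print("spacer in tool",r2.x,r2.fun.reshape(-1,2))
E
```

```text
[[ 0.525   0.0008  0.048 ]
 [ 0.5585 -0.0057  0.048 ]
 [ 0.5546 -0.0282  0.048 ]
 [ 0.5204 -0.0216  0.048 ]
 [ 0.5155 -0.0477  0.048 ]
 [ 0.5489 -0.0547  0.048 ]
 [ 0.5451 -0.0758  0.048 ]
 [ 0.5107 -0.0692  0.048 ]]
stand [ 0.5348 -0.0378] -11.19589495140742 [[-1.0659 -0.6063]
 [ 1.2313 -0.4645]
 [ 0.4957  0.8531]
 [-0.723   0.7043]
 [-1.1149 -1.0314]
 [ 1.0467 -1.4219]
 [ 0.5746  1.2019]
 [-0.4483  1.0417]]
base [ 0.5352 -0.037   0.008 ]
cols [235 397] rows [234 321]
spacer in tool [ -2.2233   0.7762  -0.0002 -12.7537] [[ 5.5181 -1.0898]
 [-5.6625 -1.0848]
 [ 1.2357 -0.5766]
 [-1.1579 -0.5866]
 [-0.881   1.4647]
 [ 0.9152  1.4773]]
```

```bash
python3 - <<'E'
from h import *
plan([.534,-.0385,.084],-11.2)
E
```

```text
offset [  6.4   3.4 114.8] turn [-0.15  0.03  0.14] j6 0.12 | at [ 0.5297 -0.0441  0.1988] t 5.1
```

Emit:
{"fn": "carry_out", "kwargs": {"offset": [[5, 3, 15], [5, 3, 40], [5, 3, 65], [5, 3, 88], [5, 3, 104], [5, 3, 112], [5, 3, 114], [5, 3, 114]], "turn": [[0, 0, 0], [0, 0, 0], [0, 0, 0], [0, 0, 0], [0, 0, 0], [0, 0, 0], [0, 0, 0], [0, 0, 0]]}}

```text
time: 5.9
eef_pos: [0.5346, -0.0398, 0.0868]
tool_rot: [2.426, 1.995, 0.001]
wrist_force: [0.1, -0.2, -0.6]
opening: 0.0596
grip_force: 43.9
```

```bash
python3 - <<'E'
from h import *
w=wrist("w4"); plan([.534,-.0385,.084],-11.2)
f=cv2.cvtColor(w["frame"],cv2.COLOR_RGB2BGR)[100:340,180:460]
cv2.imwrite("pics/w4c.png",cv2.resize(cv2.convertScaleAbs(f,alpha=1.5,beta=20),None,fx=2.5,fy=2.5,interpolation=cv2.INTER_CUBIC))
E
```

```text
offset [ 1.  -1.1  3.4] turn [ 0.11 -0.01  0.08] j6 0.12 | at [ 0.5349 -0.0397  0.0874] t 5.95
```

View pics/w4c.png

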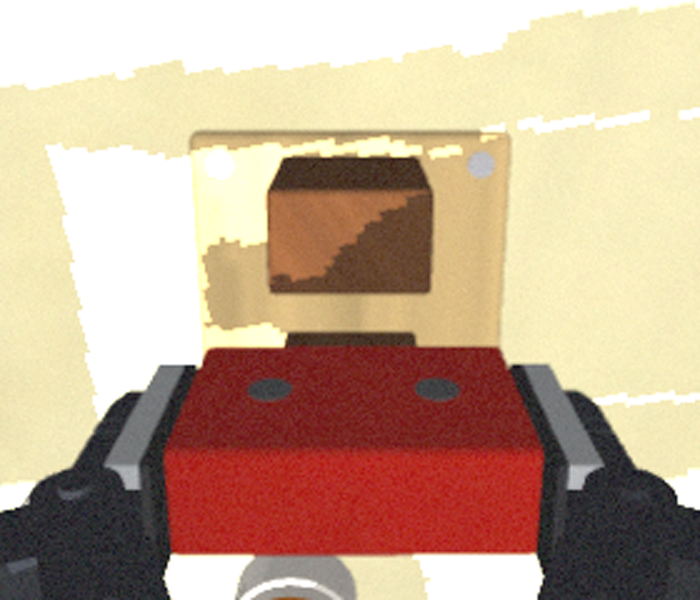

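```bash
python3 - <<'E'
from h import *
from scipy.optimize import least_squares
w=pickle.load(open("w4.pkl","rb")); M=np.array(w["mount"]); tp=(M[:3,3],M[:3,:3])
t=lambda a:(np.array(a)+.5)/2.5-.5+[180,100]
zc=.0874-.048
ch=px(w,t([(268,292),(432,292),(432,190),(268,190)]),zc,tp)*1e3
b=px(w,t([(205,348),(503,348)]),.0239,tp)*1e3
tp_=px(w,t([(178,450),(532,450),(540,553),(168,553)]),.0239-.04,tp)*1e3
print("cheek",ch,"\nspacer bottom +x edge",b,"\ntop",tp_)
E
```

```text
cheek [[ 15.3384 -18.147   39.4   ]
 [ 15.3454  17.8118  39.4   ]
 [ 38.2409  17.1375  39.4   ]
 [ 38.2342 -17.4232  39.4   ]] 
spacer bottom +x edge [[  9.0188 -29.5     23.9   ]
 [  9.0317  30.9005  23.9   ]] 
top [[ 10.1468 -26.3634 -16.1   ]
 [ 10.1603  28.0133 -16.1   ]
 [ -8.5529  30.503  -16.1   ]
 [ -8.5685 -29.1452 -16.1   ]]
```

Emit:
{"fn": "carry_out", "kwargs": {"offset": [[2, -1, 0], [3, -1, 0], [3, -1, 0], [3, -1, 4], [3, -1, 8], [3, -1, 12], [3, -1, 15], [3, -1, 18]], "turn": [[0, 0, 0], [0, 0, 0], [0, 0, 0], [0, 0, 0], [0, 0, 0], [0, 0, 0], [0, 0, 0], [0, 0, 0]]}}

```text
time: 6.75
eef_pos: [0.5337, -0.0364, 0.0677]
tool_rot: [-2.426, -1.996, 0.001]
wrist_force: [-0.3, -0.1, -0.6]
opening: 0.0593
grip_force: 43.9
```

Entered the gap with no contact force. Continuing down.

Emit:
{"fn": "carry_out", "kwargs": {"offset": [[0, 0, 5], [0, 0, 10], [0, 0, 15], [0, 0, 20], [0, 0, 25], [0, 0, 29], [0, 0, 32], [0, 0, 34]], "turn": [[0, 0, 0], [0, 0, 0], [0, 0, 0], [0, 0, 0], [0, 0, 0], [0, 0, 0], [0, 0, 0], [0, 0, 0]]}}

```text
time: 7.55
eef_pos: [0.5338, -0.0364, 0.034]
tool_rot: [-2.426, -1.996, 0.0]
wrist_force: [0.2, 0.4, -1.0]
opening: 0.0594
grip_force: 43.9
```

Emit:
{"fn": "carry_out", "kwargs": {"offset": [[0, 0, 1], [0, 0, 1.5], [0, 0, 2], [0, 0, 2.5], [0, 0, 2.5], [0, 0, 2.5], [0, 0, 2.5], [0, 0, 2.5]], "turn": [[0, 0, 0], [0, 0, 0], [0, 0, 0], [0, 0, 0], [0, 0, 0], [0, 0, 0], [0, 0, 0], [0, 0, 0]]}}

```text
time: 8.35
eef_pos: [0.534, -0.0364, 0.0319]
tool_rot: [2.426, 1.996, 0.0]
wrist_force: [-1.0, -0.1, -0.8]
opening: 0.0595
grip_force: 44.1
```

Emit:
{"fn": "carry_out", "kwargs": {"offset": [[0, 0, 0.5], [0, 0, 0.5], [0, 0, 0.5], [0, 0, 0.5], [0, 0, 0.5], [0, 0, 0.5], [0, 0, 0.5], [0, 0, 0.5]], "turn": [[0, 0, 0], [0, 0, 0], [0, 0, 0], [0, 0, 0], [0, 0, 0], [0, 0, 0], [0, 0, 0], [0, 0, 0]], "jaw": 85}}

```text
time: 9.15
eef_pos: [0.5339, -0.0364, 0.0313]
tool_rot: [-2.426, -1.996, 0.0]
wrist_force: [0.8, -0.2, -0.2]
opening: 0.085
grip_force: 0.0
```

Emit:
{"fn": "carry_out", "kwargs": {"offset": [[0, 0, -5], [0, 0, -25], [0, 0, -50], [0, 0, -80], [0, 0, -110], [0, 0, -140], [0, 0, -150], [0, 0, -150]], "turn": [[0, 0, 0], [0, 0, 0], [0, 0, 0], [0, 0, 0], [0, 0, 0], [0, 0, 0], [0, 0, 0], [0, 0, 0]]}}

```text
time: 9.95
eef_pos: [0.5347, -0.0365, 0.1832]
tool_rot: [2.424, 1.994, 0.004]
wrist_force: [0.5, 0.4, -0.6]
opening: 0.0852
grip_force: 0.0
```

```bash
python3 - <<'E'
from h import *
w=wrist("w5"); st=env.sense(); print(st["eef_pos"])
f=cv2.cvtColor(w["frame"],cv2.COLOR_RGB2BGR)[90:270,230:430]
cv2.imwrite("pics/w5c.png",cv2.resize(f,None,fx=3,fy=3,interpolation=cv2.INTER_CUBIC))
# bar pose: refine from top+side initial images with bright-corner measures
plan([.497,-.425,.2],99)
E
```

```text
[ 0.534  -0.0364  0.1811]
offset [-388.5   38.6  -18.9] turn [ 0.03 -0.02 69.89] j6 0.71 | at [ 0.534  -0.0364  0.1811] t 10.0
```

View pics/w5c.png

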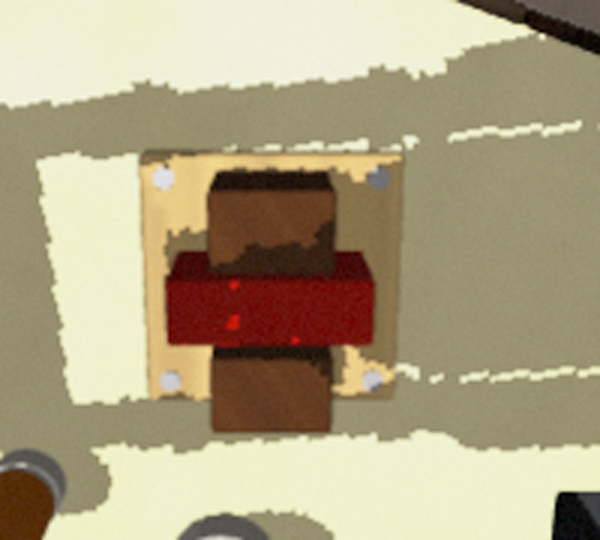

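The spacer sits level and centred in the gap (crop 270,310; cheeks centred at u≈271). Next the bar.

Emit:
{"fn": "carry_out", "kwargs": {"offset": [[-30, 3, -10], [-75, 8, -19], [-120, 12, -19], [-165, 17, -19], [-210, 22, -19], [-255, 27, -19], [-300, 32, -19], [-340, 36, -19]], "turn": [[0, 0, 5], [0, 0, 13], [0, 0, 21], [0, 0, 29], [0, 0, 37], [0, 0, 45], [0, 0, 53], [0, 0, 61]]}}

```text
time: 10.8
eef_pos: [0.5025, -0.3787, 0.197]
tool_rot: [-3.102, -0.478, 0.005]
wrist_force: [0.4, 0.5, -0.6]
opening: 0.085
grip_force: 0.0
```

```bash
python3 - <<'E'
from h import *
plan([.497,-.425,.2],99.5)
E
```

```text
offset [-19.2  42.5  -3.1] turn [-0.2   0.15  8.01] j6 0.7 | at [ 0.5025 -0.3787  0.197 ] t 10.8
```

Emit:
{"fn": "carry_out", "kwargs": {"offset": [[-8, 18, -1], [-15, 34, -2], [-19, 42, -2], [-19, 42, -2], [-19, 42, -2], [-19, 42, -2], [-19, 42, -2], [-19, 42, -2]], "turn": [[0, 0, 4], [0, 0, 8], [0, 0, 8], [0, 0, 8], [0, 0, 8], [0, 0, 8], [0, 0, 8], [0, 0, 8]]}}

```text
time: 11.6
eef_pos: [0.4988, -0.4221, 0.2026]
tool_rot: [3.129, 0.273, 0.001]
wrist_force: [0.7, 0.8, -0.6]
opening: 0.0851
grip_force: 0.0
```

```bash
python3 - <<'E'
from h import *
w=wrist("w6"); print(env.sense()["eef_pos"])
E
```

```text
[ 0.4987 -0.4222  0.2026]
```

View pics/w6.png

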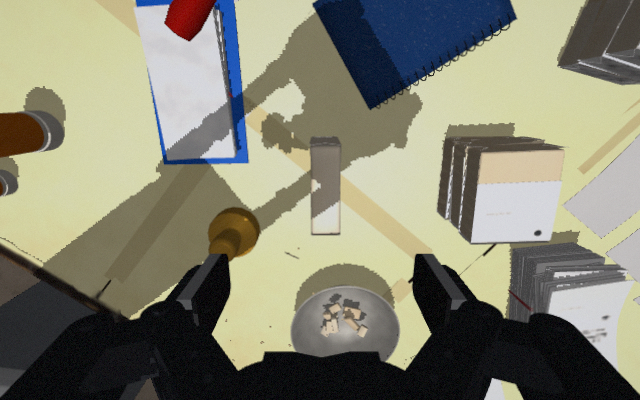

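The bar's top face has corners (311,148), (341,148), (340,234), (312,234). The weight is at (235,232), the triple at (500,190), the bowl at (345,330).

```bash
python3 - <<'E'
from h import *
w=pickle.load(open("w6.pkl","rb"))
P=px(w,[(311,148),(341,148),(340.5,234.5),(311.5,234.5)],.068,w["pose"])
print(P, P.mean(0)); v=P[0]+P[1]-P[2]-P[3]; print(np.degrees(np.arctan2(v[1],v[0])),np.linalg.norm(v)/2)
C=P.mean(0); yaw=np.degrees(np.arctan2(v[1],v[0]))
plan([C[0],C[1],.045],yaw+90)
E
```

```text
[[ 0.536  -0.4067  0.068 ]
 [ 0.5402 -0.4308  0.068 ]
 [ 0.4651 -0.445   0.068 ]
 [ 0.4607 -0.4197  0.068 ]] [ 0.5005 -0.4255  0.068 ]
10.228964547442194 0.07643891916303112
offset [  1.1   3.5 157.6] turn [ 0.02 -0.02 -0.29] j6 0.69 | at [ 0.4987 -0.4222  0.2026] t 11.65
```

Emit:
{"fn": "carry_out", "kwargs": {"offset": [[1, 3, 20], [1, 3, 60], [1, 3, 95], [1, 3, 125], [1, 3, 145], [1, 3, 154], [1, 3, 157], [1, 3, 157]], "turn": [[0, 0, 0], [0, 0, 0], [0, 0, 0], [0, 0, 0], [0, 0, 0], [0, 0, 0], [0, 0, 0], [0, 0, 0]]}}

```text
time: 12.45
eef_pos: [0.5004, -0.4258, 0.0462]
tool_rot: [3.129, 0.271, 0.001]
wrist_force: [0.3, 0.2, 0.3]
opening: 0.0851
grip_force: 0.0
```

Emit:
{"fn": "carry_out", "kwargs": {"offset": [[0, 0, 0], [0, 0, 0], [0, 0, 0], [0, 0, 0], [0, 0, 0], [0, 0, 0], [0, 0, 0], [0, 0, 0]], "turn": [[0, 0, 0], [0, 0, 0], [0, 0, 0], [0, 0, 0], [0, 0, 0], [0, 0, 0], [0, 0, 0], [0, 0, 0]], "jaw": 18, "grip_force": 40}}

```text
time: 13.25
eef_pos: [0.5003, -0.4257, 0.0459]
tool_rot: [3.129, 0.271, 0.001]
wrist_force: [1.0, 0.7, 3.7]
opening: 0.0262
grip_force: 39.9
```

Emit:
{"fn": "carry_out", "kwargs": {"offset": [[0, 0, -20], [0, 0, -60], [0, 0, -100], [0, 0, -140], [0, 0, -165], [0, 0, -178], [0, 0, -180], [0, 0, -180]], "turn": [[0, 0, 0], [0, 0, 0], [0, 0, 0], [0, 0, 0], [0, 0, 0], [0, 0, 0], [0, 0, 0], [0, 0, 0]]}}

```text
time: 14.05
eef_pos: [0.4998, -0.4253, 0.2233]
tool_rot: [-3.128, -0.271, 0.003]
wrist_force: [-0.3, 0.5, -2.3]
opening: 0.026
grip_force: 39.5
```

```bash
python3 - <<'E'
from h import *
plan([.534,-.0365,.22],-11.2)
E
```

```text
offset [ 100.5 -377.2    4. ] turn [ -0.15   0.   -68.91] j6 0.13 | at [ 0.4998 -0.4253  0.2233] t 14.05
```

Emit:
{"fn": "carry_out", "kwargs": {"offset": [[8, -30, 3], [19, -72, 3], [30, -115, 3], [42, -158, 3], [53, -200, 3], [65, -243, 3], [76, -286, 3], [87, -328, 3]], "turn": [[0, 0, -5], [0, 0, -13], [0, 0, -21], [0, 0, -29], [0, 0, -37], [0, 0, -45], [0, 0, -53], [0, 0, -61]]}}

```text
time: 14.85
eef_pos: [0.5284, -0.0855, 0.2193]
tool_rot: [-2.552, -1.827, 0.005]
wrist_force: [0.5, -0.0, -1.8]
opening: 0.0262
grip_force: 39.7
```

```bash
python3 - <<'E'
from h import *
plan([.534,-.0365,.15],-11.2)
E
```

```text
offset [ 48.2 -10.2  69.3] turn [-0.25  0.   -7.59] j6 0.13 | at [ 0.5284 -0.0855  0.2193] t 14.85
```

Emit:
{"fn": "carry_out", "kwargs": {"offset": [[18, -4, 0], [38, -8, 0], [48, -10, 0], [48, -10, 10], [48, -10, 30], [48, -10, 55], [48, -10, 68], [48, -10, 69]], "turn": [[0, 0, -4], [0, 0, -8], [0, 0, -8], [0, 0, -8], [0, 0, -8], [0, 0, -8], [0, 0, -8], [0, 0, -8]]}}

```text
time: 15.65
eef_pos: [0.5341, -0.0396, 0.1496]
tool_rot: [-2.425, -1.991, 0.007]
wrist_force: [-0.7, -0.4, -1.2]
opening: 0.0259
grip_force: 39.7
```

```bash
python3 - <<'E'
from h import *
plan([.534,-.0365,.0945],-11.2)
w=wrist("w7")
f=cv2.cvtColor(w["frame"],cv2.COLOR_RGB2BGR)[60:400,150:500]
cv2.imwrite("pics/w7c.png",cv2.resize(f,None,fx=1.6,fy=1.6,interpolation=cv2.INTER_CUBIC))
E
```

```text
offset [ 3.  -0.4 55.1] turn [-0.34  0.04 -0.03] j6 0.13 | at [ 0.5341 -0.0396  0.1496] t 15.65
```

View pics/w7c.png

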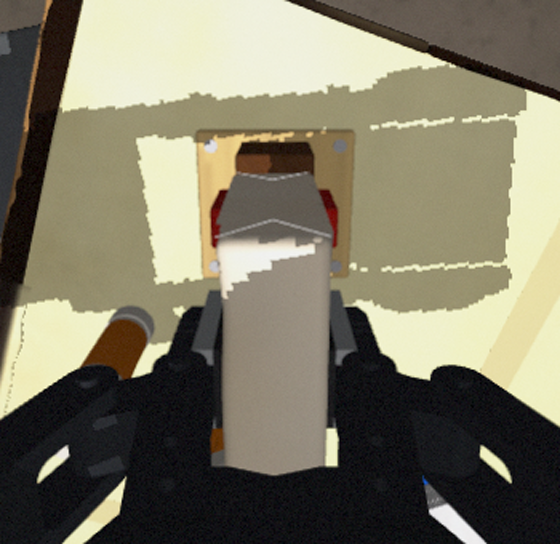

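The bar is held squarely over the spacer and cheeks (crop 273,205 over the stand centre 275,200). Lowering it.

Emit:
{"fn": "carry_out", "kwargs": {"offset": [[3, 0, 8], [3, 0, 18], [3, 0, 28], [3, 0, 37], [3, 0, 44], [3, 0, 49], [3, 0, 52], [3, 0, 53]], "turn": [[0, 0, 0], [0, 0, 0], [0, 0, 0], [0, 0, 0], [0, 0, 0], [0, 0, 0], [0, 0, 0], [0, 0, 0]]}}

```text
time: 16.5
eef_pos: [0.5362, -0.0359, 0.1]
tool_rot: [-2.426, -1.996, 0.0]
wrist_force: [-0.3, 0.1, -1.6]
opening: 0.0265
grip_force: 39.7
```

Emit:
{"fn": "carry_out", "kwargs": {"offset": [[0, 0, 0.5], [0, 0, 1], [0, 0, 1.5], [0, 0, 1.5], [0, 0, 1.5], [0, 0, 1.5], [0, 0, 1.5], [0, 0, 1.5]], "turn": [[0, 0, 0], [0, 0, 0], [0, 0, 0], [0, 0, 0], [0, 0, 0], [0, 0, 0], [0, 0, 0], [0, 0, 0]]}}

```text
time: 17.3
eef_pos: [0.5362, -0.0359, 0.0988]
tool_rot: [-2.426, -1.996, -0.0]
wrist_force: [0.3, 0.2, -1.0]
opening: 0.0262
grip_force: 39.7
```

Emit:
{"fn": "carry_out", "kwargs": {"offset": [[0, -1, 0.5], [0, -2, 1], [0, -2, 2], [0, -2, 3], [0, -2, 3.5], [0, -2, 4], [0, -2, 4], [0, -2, 4]], "turn": [[0, 0, 0], [0, 0, 0], [0, 0, 0], [0, 0, 0], [0, 0, 0], [0, 0, 0], [0, 0, 0], [0, 0, 0]]}}

```text
time: 18.1
eef_pos: [0.5343, -0.0355, 0.0948]
tool_rot: [2.426, 1.996, 0.0]
wrist_force: [0.2, 0.1, -1.5]
opening: 0.026
grip_force: 39.7
```

Emit:
{"fn": "carry_out", "kwargs": {"offset": [[0, 0, 0.5], [0, 0, 0.5], [0, 0, 1], [0, 0, 1], [0, 0, 1], [0, 0, 1], [0, 0, 1], [0, 0, 1]], "turn": [[0, 0, 0], [0, 0, 0], [0, 0, 0], [0, 0, 0], [0, 0, 0], [0, 0, 0], [0, 0, 0], [0, 0, 0]]}}

```text
time: 18.9
eef_pos: [0.5343, -0.0355, 0.0939]
tool_rot: [2.426, 1.996, 0.0]
wrist_force: [-1.0, -0.8, 0.3]
opening: 0.0262
grip_force: 39.9
```

Emit:
{"fn": "carry_out", "kwargs": {"offset": [[0, 0, 0], [0, 0, 0], [0, 0, 0], [0, 0, 0], [0, 0, 0], [0, 0, 0], [0, 0, 0], [0, 0, 0]], "turn": [[0, 0, 0], [0, 0, 0], [0, 0, 0], [0, 0, 0], [0, 0, 0], [0, 0, 0], [0, 0, 0], [0, 0, 0]], "jaw": 70}}

```text
time: 19.7
eef_pos: [0.5343, -0.0355, 0.0938]
tool_rot: [-2.426, -1.996, 0.0]
wrist_force: [0.1, -0.2, 0.5]
opening: 0.0698
grip_force: 0.0
```

Emit:
{"fn": "carry_out", "kwargs": {"offset": [[0, 0, -5], [0, 0, -20], [0, 0, -45], [0, 0, -75], [0, 0, -105], [0, 0, -120], [0, 0, -120], [0, 0, -120]], "turn": [[0, 0, 0], [0, 0, 0], [0, 0, 0], [0, 0, 0], [0, 0, 0], [0, 0, 0], [0, 0, 0], [0, 0, 0]]}}

```text
time: 20.5
eef_pos: [0.5342, -0.0355, 0.2131]
tool_rot: [-2.426, -1.996, 0.001]
wrist_force: [-0.3, 0.4, -0.4]
opening: 0.0699
grip_force: 0.0
```

```bash
python3 - <<'E'
from h import *
w=wrist("w8"); print(env.sense()["eef_pos"])
plan([.4225,-.3395,.2],100)
plan([.4225,-.3395,.2],30)
plan([.4225,-.3395,.2],-20)
E
```

```text
[ 0.5338 -0.0355  0.2121]
offset [-319.8  -50.6   12.3] turn [-0.11  0.09 68.88] j6 0.72 | at [ 0.5338 -0.0355  0.2121] t 20.55
offset [-319.8  -50.6   12.3] turn [ -0.13  -0.04 -41.12] j6 -1.2 | at [ 0.5338 -0.0355  0.2121] t 20.55
offset [-319.8  -50.6   12.3] turn [-0.13  0.02  8.88] j6 -0.33 | at [ 0.5338 -0.0355  0.2121] t 20.55
```

View pics/w8.png

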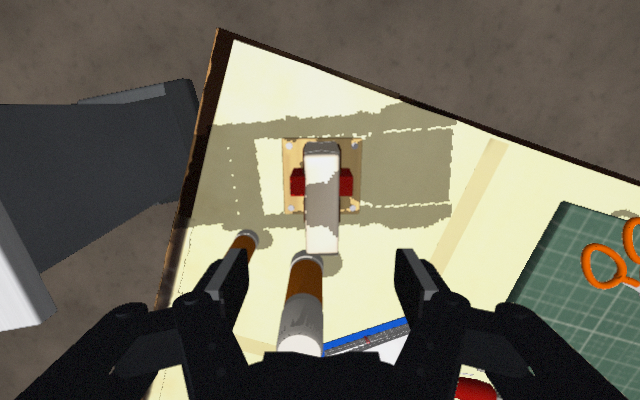

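The bar stands crosswise and centred on the stand (322,200). Next the weight.

Emit:
{"fn": "carry_out", "kwargs": {"offset": [[-30, -5, 6], [-75, -12, 10], [-120, -19, 10], [-165, -26, 10], [-205, -32, 10], [-245, -39, 10], [-280, -44, 10], [-305, -48, 10]], "turn": [[0, 0, 5], [0, 0, 13], [0, 0, 21], [0, 0, 29], [0, 0, 37], [0, 0, 45], [0, 0, 53], [0, 0, 61]], "jaw": 55}}

```text
time: 21.35
eef_pos: [0.4267, -0.3271, 0.2013]
tool_rot: [-3.103, -0.476, 0.004]
wrist_force: [-0.7, -0.6, 0.5]
opening: 0.0551
grip_force: 0.0
```

```bash
python3 - <<'E'
from h import *
plan([.4225,-.3395,.2],100)
E
```

```text
offset [-7.7 10.6  1.3] turn [-0.16  0.14  7.46] j6 0.72 | at [ 0.4267 -0.3271  0.2013] t 21.35
```

Emit:
{"fn": "carry_out", "kwargs": {"offset": [[-4, 5, 0], [-8, 11, 0], [-8, 11, 0], [-8, 11, 10], [-8, 11, 30], [-8, 11, 50], [-8, 11, 60], [-8, 11, 60]], "turn": [[0, 0, 4], [0, 0, 8], [0, 0, 8], [0, 0, 8], [0, 0, 8], [0, 0, 8], [0, 0, 8], [0, 0, 8]]}}

```text
time: 22.15
eef_pos: [0.4234, -0.3372, 0.1409]
tool_rot: [-3.126, -0.273, 0.005]
wrist_force: [-1.1, 0.5, -0.8]
opening: 0.0547
grip_force: 0.0
```

```bash
python3 - <<'E'
from h import *
w=wrist("w9"); print(env.sense()["eef_pos"])
E
```

```text
[ 0.4239 -0.3377  0.1427]
```

View pics/w9.png

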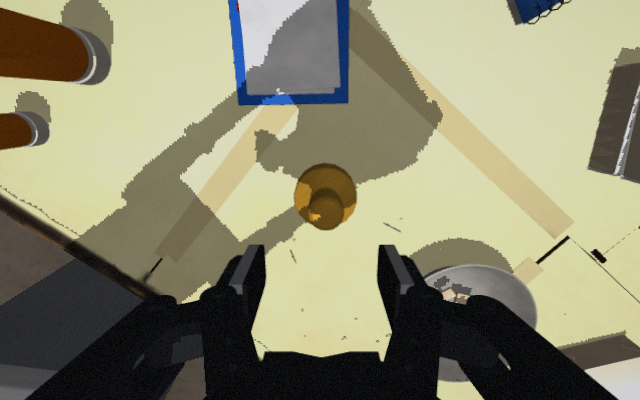

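The weight's knob is at (326,212), its base centred on about (325,194). Cards above at (295,50), glue at (15,130), bowl at (480,310).

```bash
python3 - <<'E'
from h import *
w=pickle.load(open("w9.pkl","rb"))
print(px(w,[(326,212)],.056,w["pose"]),px(w,[(325.5,194)],.015,w["pose"]))
k=px(w,[(326,212)],.056,w["pose"])[0]
plan([k[0],k[1],.049],100)
E
```

```text
[[ 0.4253 -0.3395  0.056 ]] [[ 0.4263 -0.3393  0.015 ]]
offset [ 1.2  2.1 93.7] turn [-0.1   0.07 -0.04] j6 0.72 | at [ 0.4239 -0.3377  0.1427] t 22.2
```

Emit:
{"fn": "carry_out", "kwargs": {"offset": [[1, 2, 15], [1, 2, 35], [1, 2, 55], [1, 2, 72], [1, 2, 84], [1, 2, 90], [1, 2, 92], [1, 2, 93]], "turn": [[0, 0, 0], [0, 0, 0], [0, 0, 0], [0, 0, 0], [0, 0, 0], [0, 0, 0], [0, 0, 0], [0, 0, 0]]}}

```text
time: 23.0
eef_pos: [0.4258, -0.3406, 0.0514]
tool_rot: [3.129, 0.271, 0.001]
wrist_force: [0.0, 0.1, 0.3]
opening: 0.0553
grip_force: 0.0
```

Emit:
{"fn": "carry_out", "kwargs": {"offset": [[0, 0, 0], [0, 0, 0], [0, 0, 0], [0, 0, 0], [0, 0, 0], [0, 0, 0], [0, 0, 0], [0, 0, 0]], "turn": [[0, 0, 0], [0, 0, 0], [0, 0, 0], [0, 0, 0], [0, 0, 0], [0, 0, 0], [0, 0, 0], [0, 0, 0]], "jaw": 15, "grip_force": 50}}

```text
time: 23.8
eef_pos: [0.4258, -0.3404, 0.0518]
tool_rot: [3.129, 0.271, 0.002]
wrist_force: [-1.7, 3.2, 5.0]
opening: 0.0241
grip_force: 49.2
```

```bash
python3 - <<'E'
from h import *
for n,q in(("w9",[(238,105),(348.5,103)]),("w6",[(166,163.5),(247.5,161.5)])):
    w=pickle.load(open(n+".pkl","rb")); P=px(w,q,.002,w["pose"]); v=(P[1]-P[0])[:2]; L=np.linalg.norm(v); u=np.array([-v[1],v[0]])/L
    print(n,P,L,np.degrees(np.arctan2(u[1],u[0])),"centre",P.mean(0)[:2]+.075*u)
E
```

```text
w9 [[ 0.483  -0.2585  0.002 ]
 [ 0.4998 -0.3447  0.002 ]] 0.08784757703735725 11.018110351559205 centre [ 0.565  -0.2873]
w6 [[ 0.4845 -0.261   0.002 ]
 [ 0.5012 -0.3437  0.002 ]] 0.08437255998943179 11.464352716894343 centre [ 0.5664 -0.2875]
```

Cards centre is (.565,-.287), yaw about 11.3°. Lift the weight and carry it there.

Emit:
{"fn": "carry_out", "kwargs": {"offset": [[0, 0, -15], [0, 0, -40], [0, 0, -65], [0, 0, -85], [0, 0, -96], [0, 0, -100], [0, 0, -100], [0, 0, -100]], "turn": [[0, 0, 0], [0, 0, 0], [0, 0, 0], [0, 0, 0], [0, 0, 0], [0, 0, 0], [0, 0, 0], [0, 0, 0]]}}

```text
time: 24.6
eef_pos: [0.425, -0.3399, 0.1493]
tool_rot: [-3.128, -0.27, 0.003]
wrist_force: [-0.6, -0.0, -3.3]
opening: 0.0239
grip_force: 49.7
```

```bash
python3 - <<'E'
from h import *
plan([.565,-.287,.152],101)
E
```

```text
offset [147.  -28.1  -2.9] turn [-0.11  0.08 -1.12] j6 0.91 | at [ 0.425  -0.3399  0.1493] t 24.6
```

Emit:
{"fn": "carry_out", "kwargs": {"offset": [[20, -4, 0], [48, -9, 0], [78, -15, 0], [106, -20, 0], [128, -24, 0], [142, -27, 0], [147, -28, 0], [147, -28, 0]], "turn": [[0, 0, 0], [0, 0, -1], [0, 0, -1], [0, 0, -1], [0, 0, -1], [0, 0, -1], [0, 0, -1], [0, 0, -1]]}}

```text
time: 25.4
eef_pos: [0.5653, -0.2873, 0.1498]
tool_rot: [-3.127, -0.299, 0.002]
wrist_force: [-0.6, -0.4, -2.6]
opening: 0.0242
grip_force: 49.7
```

Emit:
{"fn": "carry_out", "kwargs": {"offset": [[0, 0, 0], [0, 0, 10], [0, 0, 25], [0, 0, 42], [0, 0, 56], [0, 0, 66], [0, 0, 70], [0, 0, 71]], "turn": [[0, 0, 0], [0, 0, 0], [0, 0, 0], [0, 0, 0], [0, 0, 0], [0, 0, 0], [0, 0, 0], [0, 0, 0]]}}

```text
time: 26.2
eef_pos: [0.5652, -0.2873, 0.0789]
tool_rot: [-3.127, -0.298, 0.002]
wrist_force: [-0.4, 0.5, -3.7]
opening: 0.0241
grip_force: 49.6
```

Emit:
{"fn": "carry_out", "kwargs": {"offset": [[0, 0, 0], [0, 0, 0], [0, 0, 0], [0, 0, 0], [0, 0, 0], [0, 0, 0], [0, 0, 0], [0, 0, 0]], "turn": [[0, 0, 0], [0, 0, 0], [0, 0, 0], [0, 0, 0], [0, 0, 0], [0, 0, 0], [0, 0, 0], [0, 0, 0]]}}

```text
time: 27.0
eef_pos: [0.5655, -0.2874, 0.0797]
tool_rot: [-3.127, -0.298, 0.0]
wrist_force: [-0.2, 0.0, -2.7]
opening: 0.0242
grip_force: 49.7
```

Emit:
{"fn": "carry_out", "kwargs": {"offset": [[0, 0, 1], [0, 0, 2], [0, 0, 3], [0, 0, 4], [0, 0, 5], [0, 0, 5.5], [0, 0, 6], [0, 0, 6]], "turn": [[0, 0, 0], [0, 0, 0], [0, 0, 0], [0, 0, 0], [0, 0, 0], [0, 0, 0], [0, 0, 0], [0, 0, 0]]}}

```text
time: 27.8
eef_pos: [0.5654, -0.2874, 0.0737]
tool_rot: [-3.127, -0.298, 0.0]
wrist_force: [-0.3, 0.4, -3.5]
opening: 0.0237
grip_force: 49.7
```

Emit:
{"fn": "carry_out", "kwargs": {"offset": [[0, 0, 0.5], [0, 0, 1], [0, 0, 1], [0, 0, 1], [0, 0, 1], [0, 0, 1], [0, 0, 1], [0, 0, 1]], "turn": [[0, 0, 0], [0, 0, 0], [0, 0, 0], [0, 0, 0], [0, 0, 0], [0, 0, 0], [0, 0, 0], [0, 0, 0]]}}

```text
time: 28.6
eef_pos: [0.5656, -0.2874, 0.0731]
tool_rot: [3.127, 0.298, 0.001]
wrist_force: [-1.2, 1.4, 0.0]
opening: 0.0242
grip_force: 49.9
```

Contact: the wrist is unloaded. Releasing.

Emit:
{"fn": "carry_out", "kwargs": {"offset": [[0, 0, 0], [0, 0, 0], [0, 0, 0], [0, 0, 0], [0, 0, 0], [0, 0, 0], [0, 0, 0], [0, 0, 0]], "turn": [[0, 0, 0], [0, 0, 0], [0, 0, 0], [0, 0, 0], [0, 0, 0], [0, 0, 0], [0, 0, 0], [0, 0, 0]], "jaw": 55}}

```text
time: 29.4
eef_pos: [0.5655, -0.2875, 0.0728]
tool_rot: [3.127, 0.298, 0.0]
wrist_force: [-0.1, 0.6, 0.8]
opening: 0.055
grip_force: 0.0
```

Emit:
{"fn": "carry_out", "kwargs": {"offset": [[0, 0, -5], [0, 0, -20], [0, 0, -45], [0, 0, -75], [0, 0, -105], [0, 0, -125], [0, 0, -127], [0, 0, -127]], "turn": [[0, 0, 0], [0, 0, 0], [0, 0, 0], [0, 0, 0], [0, 0, 0], [0, 0, 0], [0, 0, 0], [0, 0, 0]]}}

```text
time: 30.2
eef_pos: [0.5658, -0.2876, 0.2009]
tool_rot: [3.126, 0.298, 0.003]
wrist_force: [0.7, 0.7, 0.0]
opening: 0.0553
grip_force: 0.0
```

```bash
python3 - <<'E'
from h import *
wrist("w10")
plan([.436,-.091,.2],57)
E
```

```text
offset [ -89.9 -217.3   -0.6] turn [-0.01  0.03 43.88] j6 1.94 | at [ 0.5653 -0.2874  0.1993] t 30.25
```

View pics/w10.png

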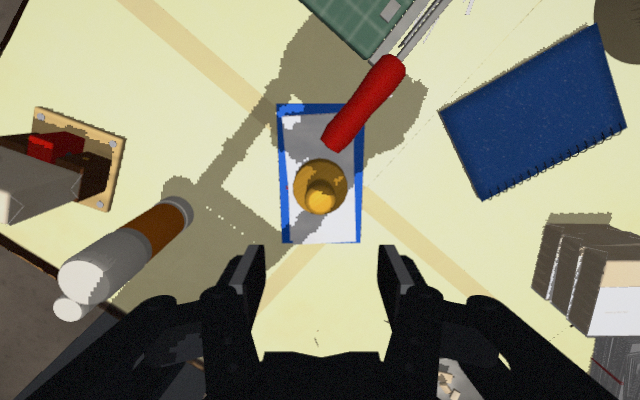

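The weight stands on the cards at about (319,185), within the mat corners (277,105)–(361,242). That was my last picture, so from here I check numerically.

```bash
python3 - <<'E'
from h import *
w=pickle.load(open("w10.pkl","rb"))
m=px(w,[(277,105),(365,101),(361.5,242),(283,243)],.002,w["pose"]); print("mat",m.mean(0)); print("base",px(w,[(320,186)],.036,w["pose"]),"knob",px(w,[(320,196)],.077,w["pose"]))
for n,q in(("w9",(33,131)),("w8",(246,240)),("w1",(377,44))):
    c=pickle.load(open(n+".pkl","rb")); print(n,px(c,[q],0,c["pose"]))
# orange pixels in w9 region / w8 region for principal axis
E
```

```text
mat [ 0.5656 -0.2878  0.002 ]
base [[ 0.565  -0.2863  0.036 ]] knob [[ 0.5673 -0.286   0.077 ]]
w9 [[ 0.4329 -0.0959  0.    ]]
w8 [[ 0.434  -0.0957  0.    ]]
w1 [[ 0.4348 -0.1    -0.    ]]
```

Emit:
{"fn": "carry_out", "kwargs": {"offset": [[-10, -25, 0], [-26, -62, 0], [-42, -102, 0], [-58, -142, 0], [-74, -178, 0], [-84, -204, 0], [-89, -215, 0], [-89, -215, 0]], "turn": [[0, 0, 5], [0, 0, 12], [0, 0, 19], [0, 0, 26], [0, 0, 33], [0, 0, 39], [0, 0, 44], [0, 0, 44]], "jaw": 75}}

```text
time: 31.05
eef_pos: [0.4364, -0.0919, 0.1984]
tool_rot: [-3.012, 0.894, 0.003]
wrist_force: [0.1, -0.8, -0.3]
opening: 0.075
grip_force: 0.0
```

Emit:
{"fn": "carry_out", "kwargs": {"offset": [[0, 0, 0], [0, 0, 0], [0, 0, 0], [0, 0, 0], [0, 0, 0], [0, 0, 0], [0, 0, 0], [0, 0, 0]], "turn": [[0, 0, 0], [0, 0, 0], [0, 0, 0], [0, 0, 0], [0, 0, 0], [0, 0, 0], [0, 0, 0], [0, 0, 0]]}}

```text
time: 31.85
eef_pos: [0.4375, -0.0931, 0.1998]
tool_rot: [-3.011, 0.895, -0.0]
wrist_force: [-0.1, 0.3, 0.5]
opening: 0.0753
grip_force: 0.0
```

```bash
python3 - <<'E'
from h import *
w=wrist("w11"); f=w["frame"].astype(int)
print("predicted base/top px",proj(w,[[.434,-.0945,0],[.434,-.0945,.097],[.434,-.0945,.05]],w["pose"]))
m=((f[...,0]>1.7*f[...,2])&(f[...,0]>1.35*f[...,1])&(f[...,0]>50)).astype(np.uint8)
n,l,st,c=cv2.connectedComponentsWithStats(m)
for k in range(1,n):
    if st[k,4]>150: print(st[k],c[k],f[l==k].mean(0))
plan([.434,-.0945,.075],57)
E
```

```text
predicted base/top px [[324.9689 178.0753]
 [326.3643 208.1079]
 [325.574  191.1029]]
[   0    0   91   88 1783] [38.4324 39.3247] [73.9759 49.945  27.1413]
[179  93  37  18 344] [195.2064 100.2151] [120.1105  26.657   17.5436]
[179 129  74  38 882] [219.8526 150.6882] [114.4388  30.4286  18.449 ]
[313 169  26  17 229] [325.0131 175.4978] [92.9782 52.048  14.9956]
offset [ -2.2   3.1 124.8] turn [-0.   -0.01 -0.11] j6 1.93 | at [ 0.4375 -0.0931  0.1998] t 31.9
```

The orange body is at (325,175), which matches the prediction. Descend.

Emit:
{"fn": "carry_out", "kwargs": {"offset": [[-2, 3, 15], [-2, 3, 38], [-2, 3, 62], [-2, 3, 86], [-2, 3, 106], [-2, 3, 118], [-2, 3, 123], [-2, 3, 124]], "turn": [[0, 0, 0], [0, 0, 0], [0, 0, 0], [0, 0, 0], [0, 0, 0], [0, 0, 0], [0, 0, 0], [0, 0, 0]]}}

```text
time: 32.7
eef_pos: [0.4342, -0.0945, 0.0757]
tool_rot: [-3.011, 0.895, 0.0]
wrist_force: [0.2, -0.5, 0.3]
opening: 0.0747
grip_force: 0.0
```

Emit:
{"fn": "carry_out", "kwargs": {"offset": [[0, 0, 0], [0, 0, 0], [0, 0, 0], [0, 0, 0], [0, 0, 0], [0, 0, 0], [0, 0, 0], [0, 0, 0]], "turn": [[0, 0, 0], [0, 0, 0], [0, 0, 0], [0, 0, 0], [0, 0, 0], [0, 0, 0], [0, 0, 0], [0, 0, 0]], "jaw": 18, "grip_force": 25}}

```text
time: 33.5
eef_pos: [0.4346, -0.0947, 0.0765]
tool_rot: [-3.011, 0.895, -0.002]
wrist_force: [-0.0, 0.2, 4.7]
opening: 0.0265
grip_force: 27.7
```

```bash
python3 - <<'E'
from h import *
import numpy as np
s=env.sense(); print(s["eef_pos"],s["wrist_force"])
P=np.array([.5655,-.2875]); a=np.radians(11.2); n=np.array([-np.sin(a),np.cos(a)])
g=P+.087*n; print("glue target",g)
plan([g[0],g[1],.2],11)
plan([g[0],g[1],.2],57)
plan([g[0],g[1],.2],101)
E
```

```text
[ 0.4346 -0.0947  0.0765] [-0.0081  0.2478  4.7431]
glue target [ 0.5486 -0.2022]
offset [ 154.4   27.7 -123.3] turn [   0.08   -0.07 -134.11] j6 -0.55 | at [ 0.4346 -0.0947  0.0765] t 33.5
offset [ 154.4   27.7 -123.3] turn [-0.02 -0.08 -0.11] j6 1.79 | at [ 0.4346 -0.0947  0.0765] t 33.5
offset [ 154.4   27.7 -123.3] turn [  0.01  -0.08 -44.11] j6 1.03 | at [ 0.4346 -0.0947  0.0765] t 33.5
```

Emit:
{"fn": "carry_out", "kwargs": {"offset": [[0, 0, -15], [0, 0, -45], [0, 0, -80], [0, 0, -115], [0, 0, -145], [0, 0, -165], [0, 0, -170], [0, 0, -170]], "turn": [[0, 0, 0], [0, 0, 0], [0, 0, 0], [0, 0, 0], [0, 0, 0], [0, 0, 0], [0, 0, 0], [0, 0, 0]]}}

```text
time: 34.3
eef_pos: [0.4343, -0.0946, 0.2463]
tool_rot: [-3.011, 0.895, -0.001]
wrist_force: [-0.3, -0.3, -0.4]
opening: 0.0263
grip_force: 27.4
```

Emit:
{"fn": "carry_out", "kwargs": {"offset": [[20, 4, 0], [50, 9, 0], [82, 15, 0], [112, 20, 0], [136, 25, 0], [150, 27, 0], [154, 28, 0], [154, 28, 0]], "turn": [[0, 0, 0], [0, 0, 0], [0, 0, 0], [0, 0, 0], [0, 0, 0], [0, 0, 0], [0, 0, 0], [0, 0, 0]]}}

```text
time: 35.1
eef_pos: [0.5474, -0.2021, 0.2438]
tool_rot: [-3.011, 0.896, 0.005]
wrist_force: [-0.6, 0.9, -0.1]
opening: 0.0261
grip_force: 27.4
```

Emit:
{"fn": "carry_out", "kwargs": {"offset": [[0, 0, 15], [0, 0, 45], [0, 0, 80], [0, 0, 112], [0, 0, 135], [0, 0, 150], [0, 0, 157], [0, 0, 160]], "turn": [[0, 0, 0], [0, 0, 0], [0, 0, 0], [0, 0, 0], [0, 0, 0], [0, 0, 0], [0, 0, 0], [0, 0, 0]]}}

```text
time: 35.9
eef_pos: [0.5476, -0.2018, 0.0855]
tool_rot: [-3.011, 0.895, 0.0]
wrist_force: [0.6, -0.3, 0.4]
opening: 0.0262
grip_force: 27.4
```

Emit:
{"fn": "carry_out", "kwargs": {"offset": [[0, 0, 0], [0, 0, 0], [0, 0, 0], [0, 0, 0], [0, 0, 0], [0, 0, 0], [0, 0, 0], [0, 0, 0]], "turn": [[0, 0, 0], [0, 0, 0], [0, 0, 0], [0, 0, 0], [0, 0, 0], [0, 0, 0], [0, 0, 0], [0, 0, 0]]}}

```text
time: 36.7
eef_pos: [0.5478, -0.2021, 0.0858]
tool_rot: [-3.011, 0.895, 0.0]
wrist_force: [0.9, 0.5, -0.1]
opening: 0.0261
grip_force: 27.4
```

Emit:
{"fn": "carry_out", "kwargs": {"offset": [[0, 0, 2], [0, 0, 4], [0, 0, 6], [0, 0, 7.5], [0, 0, 8.5], [0, 0, 9], [0, 0, 9.5], [0, 0, 9.5]], "turn": [[0, 0, 0], [0, 0, 0], [0, 0, 0], [0, 0, 0], [0, 0, 0], [0, 0, 0], [0, 0, 0], [0, 0, 0]]}}

```text
time: 37.5
eef_pos: [0.5479, -0.2022, 0.0766]
tool_rot: [3.011, -0.895, 0.001]
wrist_force: [-1.0, -0.6, 1.1]
opening: 0.0263
grip_force: 27.6
```

Emit:
{"fn": "carry_out", "kwargs": {"offset": [[0, 0, 0], [0, 0, 0], [0, 0, 0], [0, 0, 0], [0, 0, 0], [0, 0, 0], [0, 0, 0], [0, 0, 0]], "turn": [[0, 0, 0], [0, 0, 0], [0, 0, 0], [0, 0, 0], [0, 0, 0], [0, 0, 0], [0, 0, 0], [0, 0, 0]]}}

```text
time: 38.3
eef_pos: [0.548, -0.2022, 0.0766]
tool_rot: [3.011, -0.895, 0.001]
wrist_force: [-1.2, -0.5, 3.7]
opening: 0.0265
grip_force: 27.7
```

Touching the table. Releasing and retreating.

Emit:
{"fn": "carry_out", "kwargs": {"offset": [[0, 0, 0], [0, 0, 0], [0, 0, 0], [0, 0, 0], [0, 0, 0], [0, 0, 0], [0, 0, 0], [0, 0, 0]], "turn": [[0, 0, 0], [0, 0, 0], [0, 0, 0], [0, 0, 0], [0, 0, 0], [0, 0, 0], [0, 0, 0], [0, 0, 0]], "jaw": 60}}

```text
time: 39.1
eef_pos: [0.5479, -0.2021, 0.0763]
tool_rot: [-3.011, 0.895, -0.0]
wrist_force: [0.2, -0.3, -0.1]
opening: 0.0597
grip_force: 0.0
```

Emit:
{"fn": "carry_out", "kwargs": {"offset": [[0, 0, -5], [0, 0, -20], [0, 0, -50], [0, 0, -90], [0, 0, -130], [0, 0, -165], [0, 0, -175], [0, 0, -175]], "turn": [[0, 0, 0], [0, 0, 0], [0, 0, 0], [0, 0, 0], [0, 0, 0], [0, 0, 0], [0, 0, 0], [0, 0, 0]]}}

```text
time: 39.9
eef_pos: [0.5485, -0.2024, 0.2548]
tool_rot: [3.011, -0.895, 0.009]
wrist_force: [-0.1, 1.2, -0.0]
opening: 0.0603
grip_force: 0.0
```

```bash
python3 - <<'E'
from h import *
w=wrist("w12"); f=w["frame"].astype(int); print(env.sense()["eef_pos"])
print("pred glue base/mid/top",proj(w,[[.548,-.2022,0],[.548,-.2022,.05],[.548,-.2022,.097]],w["pose"]),"weight",proj(w,[[.5655,-.2875,.03]],w["pose"]),"spacer",proj(w,[[.534,-.0365,.03]],w["pose"]))
m=((f[...,0]>1.7*f[...,2])&(f[...,0]>1.35*f[...,1])&(f[...,0]>50)).astype(np.uint8)
n,l,st,c=cv2.connectedComponentsWithStats(m)
for k in range(1,n):
    if st[k,4]>120: print(st[k],c[k].round(),f[l==k].mean(0).round())
d=pickle.load(open("cams0.pkl","rb")); s=env.camera("side"); g=s["frame"].astype(int)
P={"glue":[.548,-.2022],"weight":[.5655,-.2875]}
for k,(p,h) in {"glue":([.548,-.2022],.097),"weight":([.5655,-.2875,],.08),"bar":([.534,-.0365],.116)}.items(): print(k,proj(s,[[*p,0],[*p,h]]).round())
mm=((g[...,0]>1.5*g[...,2])&(g[...,0]>1.2*g[...,1])&(g[...,0]>50)).astype(np.uint8)
n,l,st,c=cv2.connectedComponentsWithStats(mm)
for k in range(1,n):
    if st[k,4]>25 and 230<c[k][0]<400 and 120<c[k][1]<260: print("side",st[k],c[k].round(),g[l==k].mean(0).round())
E
```

```text
[ 0.548  -0.2022  0.2521]
pred glue base/mid/top [[322.2332 167.3211]
 [322.3148 176.5363]
 [322.416  187.9626]] weight [[380.3012 116.3062]] spacer [[214.5302 254.735 ]]
[ 345    0   30   86 2106] [360.  41.] [123.  13.  10.]
[   0   30   92   99 1541] [37. 73.] [74. 50. 26.]
[357  94  49  49 993] [379. 117.] [145. 106.  35.]
[  0 111  37  23 294] [ 13. 125.] [65. 43. 23.]
[312 159  21  13 127] [322. 164.] [78. 44. 15.]
[283 220  34  33 669] [302. 234.] [78. 41.  9.]
[190 224  32  32 563] [206. 240.] [84. 15.  9.]
glue [[335. 188.]
 [337. 158.]]
weight [[345. 210.]
 [347. 185.]]
bar [[326. 153.]
 [327. 118.]]
side [330 138   7  16  86] [333. 146.] [94. 58. 48.]
side [308 150  15  22 262] [314. 161.] [104.  75.  52.]
side [331 172  10  15 116] [335. 179.] [109.  80.  56.]
side [361 192  38  18 379] [380. 200.] [127.  68.  58.]
```

The glue, weight and spacer appear at the predicted pixels and upright, and the arm is clear. Handing in.

```bash
python3 -c "
from bench import env
print(env.job_done())"
```

```text
the job is handed in; nothing more can be done
None
```

The job is handed in, though no verdict came back: the spacer is down in the gap, the bar stands crosswise on it, the weight is on the blanks and the glue stick stands about 40 mm clear on the stand's side, all released, with the pad, banded soaps and bowl not touched.

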